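Register a board in the cross-cutting jig and lock it with the cam

TASK

Get the small pale board ready for sawing in the cross-cutting jig: slide it flat along the jig's grey base, without lifting it off, until its long edge is tight along the back fence and its end is tight against the end stop. Only then swing the cam lever round, past its tight point to the end of its travel, so that its disc clamps the board's front edge, and let go with the board still square in the corner. Leave the loose things around the jig where they are.

Things in the scene. Friction and masses are not known exactly. Their poses are not given: they have to be found in the camera images.
- fence_corner (a point): Datum corner of the jig: the point on the top face of its base, 12 mm above the bench, where the front face of the back fence would meet the left face of the end stop. Axes: x away from the robot, square to the fence; y left along the fence; z up. The fence covers x 0 to 22 mm, the whole length; the stop covers y -20 to 0, x -71 to -9 (the gap in the corner lets sawdust out). Both are 18 mm high.
- jig: Cross-cutting jig, fixed to the bench: grey board 190 x 240 x 12 mm (along x, y, z) as base, with a wooden back fence along its far edge, an end stop at its right end and a cam lever at the right front; a 2.5 mm saw slot crosses base and fence 80 mm left of the stop. Origin at the centre of the base's underside, 73 mm before the fence's face and 100 mm left of the stop's; axes as fence_corner.
- blank_center (a point): Centre (half-way up) of the loose pale board to be sawn, 100 x 70 x 20 mm, 60 to 130 g, flat on the jig's base left of the cam. Its x axis runs along its 100 mm length, y along its width, z up. Home, its centre is at x -35, y +50, z +10 mm from fence_corner, 100 mm edge on the fence, 70 mm end on the stop. To get there it passes between the open cam disc and the fence with about 4 mm to spare.
- cam (a joint): Angle of the dark wooden cam lever about its upright pivot, 0 to 1.92 rad, growing clockwise seen from above. At 0 it points 225 degrees from the jig's x axis towards y (to the robot and right). Starts at 0 to 0.15, open. Its disc (radius 20 mm, 18 mm high) meets a home board at about 0.85, then tightens, up to 20 N, taking some 3 to 6 N at the knob, to dead centre at 1.75; past it, at its end stop 1.92, it stays.
- cam_pivot (a point): Top of the cam lever's pivot axis, level with the top of the disc, 31 mm above the bench; fixed on the jig 94 mm before the fence and 28 mm left of the stop. The bolt runs in a rubber bush, so the pivot yields by up to 2.5 mm away from the fence as the cam tightens.
- cam_knob (a point): Middle of the upright pale turned knob near the end of the cam lever, 66 mm from the pivot axis, 57 mm above the bench. The knob is up to 23 mm thick and reaches from 30 to 71 mm above the bench; the lever below it is 19 mm wide, between 13 and 30 mm above the bench. Push the knob to the robot's left, round the pivot, to close the cam.
- sanding_block: Brown sanding block, about 110 x 58 x 35 mm, lying loose left of the jig, to be left alone. Origin at the centre of its underside.
- cup_tall: Reddish-brown turned wooden cup, 53 mm across, 60 mm high, standing loose left of the jig's fence, to be left alone. Origin at the centre of its underside.
- pencil_a: Pencil, 142 mm long and 7 mm thick, lying loose on the bench before the jig's near edge, to be left alone. Origin at the centre of its underside.
Not all that is in view belongs to the job. What is shaped like the part that bears blank_center but purple is not meant.

How it is judged:
On the way, in this order (a step that is already met when the one before it is completed fails the run):
1. the board is tight against fence and end stop while the cam is still open (x of blank_center in the frame of fence_corner above -0.037 m and y of blank_center in the frame of fence_corner below 0.052 m and z of blank_center in the frame of fence_corner below 0.013 m and angle between the x axis of blank_center and the y axis of fence_corner, either way round below 0.02 rad and value of joint cam below 0.5 rad), for 0.2 s.
2. the cam, swung past its tight point, clamps the board in the corner (x of blank_center in the frame of fence_corner above -0.037 m and y of blank_center in the frame of fence_corner below 0.052 m and z of blank_center in the frame of fence_corner below 0.013 m and angle between the x axis of blank_center and the y axis of fence_corner, either way round below 0.02 rad and value of joint cam above 1.75 rad and contact force between cam and blank above 8 N), for 0.2 s.
At the end, for the whole second after the job is handed in: The board lies flat and still in the corner of the jig, within 2 mm of fence and of end stop and square to them within 0.02 rad, and the cam, past its dead centre (over 1.75 rad), presses on it with more than 8 N (all of step 2 and linear speed of blank below 0.01 m/s); the robot touches nothing.
It fails at once if the board is lifted more than 8 mm off the jig's base (z of blank_center in the frame of fence_corner above 0.018 m).
It fails at once if the sanding block is shifted by more than 20 mm (distance of sanding_block from where it was at the start of the episode above 0.02 m).
It fails at once if the tall cup is shifted by more than 20 mm (distance of cup_tall from where it was at the start of the episode above 0.02 m).
It fails at once if the pencil is shifted by more than 20 mm (distance of pencil_a from where it was at the start of the episode above 0.02 m).
It also fails if it takes over 67 s, if anything falls off the work surface, if the arm or the gripper's body presses on something with over 40 N, if the wrist force passes 120 N, or if a joint passes its speed limit or range.

ROBOT

A 7-joint arm with a two-finger parallel gripper is mounted at the origin on a cart in front of the work surface, level with it; the furniture and walls round the work are solid. World frame = base frame: x ahead of the robot, y to its left, z up, the work surface at z = 0. Lengths are in m, angles in rad, forces in N, time in s.
With the tool pointing down it reaches from about 0.4 to 0.85 m from the base axis. Payload 4.5 kg.
Tool frame: the origin (TCP) lies midway between the tips of the shut fingers; the grasp point (between the pads) lies 19 mm behind it (tcp_to_grasp is the distance from the TCP to the grasp point, in m); z points along the fingers, y is the direction in which the jaws open and shut (so a half turn about z gives the same grasp; the last joint's range is limited). The gripper opens to 85 mm and grips with 20 to 120 N. Pads are 22 mm wide; open, the fingers measure 114 mm over their backs; the gripper's body (76 mm by 85 mm) begins 54 mm behind the grasp point. The pads swing forward as they close: fully open they stand 13 mm farther back than shut.
Start: joints at [-1.159, 0.689, -0.195, 1.565, 0.157, 0.902, -0.215], TCP at [0.231, 0.581, 0.231] pointing down, gripper open.
Joint ranges: [-3.01, 3.01], [-0.46, 2.08], [-1.47, 1.51], [0.13, 2.56], [-1, 4.14], [0.04, 2.09], [-2.66, 2.66]. Speed limits (rad/s): [2.57, 2.57, 3.14, 3.14, 3.14, 3.14, 3.14].

INTERFACE

Orientations are given as [roll, pitch, yaw] about the fixed x, y, z axes, in that order (R = Rz(yaw) Ry(pitch) Rx(roll)).
In Python, from bench import get_state, snapshot, camera_params, job_done, search_frame, regions_of, tcp_to_grasp gives the robot as it stands. The module is installed in compiled form; this text tells all that it offers.
- The arm moves only by the tool step_arm, never from a script. Its argument "plan" is a list of rows, each an object of numbers: "wx", "wy", "wz": the turn, a rotation vector about the tool's x, y, z in degrees; "x", "y", "z": the shift along the tool's x, y, z in cm; "grip": the gripper command: -1 is shut, 1 is fully open, values between are in proportion. In form: [{"wx": .., "wy": .., "wz": .., "x": .., "y": .., "z": .., "grip": ..}, ...]. A call has 1 to 12 rows; each row shifts and turns the pose as measured when the row begins, along the tool's axes as they then stand; what a row does not reach is not made up. A row lasts 1/8 s, in which the tool goes at most 62.5 mm and 10.7 degrees, less where a joint would pass 70% of its speed; a pose out of reach is approached as far as the arm can. A call is refused whole if a number of a shift passes 6.25 or a number of a turn 10.7, either way. A call with a gripper value outside its range is refused whole. The fingers move at their own pace and stop on an object; "grip_force" is the grip in N (left out, the last holds). Time passes only in rows, so rows that do not move let the fingers close. It gives the time, the measured TCP pose, the force and the opening at its end, in the units of the state.
- get_state(): the state, without advancing time (a new reading comes with each control period).
- snapshot(name): name is "scene" or "top" or "wrist"; returns (picture, depth): 384x512x3 uint8, red, green, blue; 384x512 float32, m along the optical axis (not along the pixel's ray), 0 where there is no reading.
- camera_params(name): a dict with "fx", "fy", "cx", "cy" (pixels), "xyz" and "rotation" of the camera in the world. Camera axes: x right, y up, looking along -z (the intrinsics and any distortion apply to the point x, -y, -z); pixel columns grow to the right and rows downward; lengths in m; the calibration is good to about 2 mm. A picture is of the moment at which its call begins: read the wrist's pose just before it. camera_params takes no time and is no camera call; for the wrist camera it gives the pose at the moment of the call.
- job_done(): hands the job in, once; it reports no verdict.
Trained networks look in the newest picture that a camera, given by its name, has taken for a name from the list of things; names that differ only in an ending like _2 or _b are one class to them, and where a whole thing is asked for, a point or a joint stands for the part that bears it (a point fixed in the world has none). Each returns a list of dicts, best first, with "conf" (0 to 1); they miss things now and then, are a little off and sometimes report something else, mostly with a low value. They report only what shows in the picture. A call takes as long as a camera call. They do not tell look-alikes from the thing itself.
- search_frame(camera, thing): "location" ([column, row] as shares, 0 to 1, of the picture: columns of its width, rows of its height, amid what is visible of it).
- regions_of(camera, thing): "region" (384x512 bool, what is visible of it) and "location" ([column, row] as shares, 0 to 1, of the picture: columns of its width, rows of its height, amid what is visible of it).
The state is a dict: "t": time; "q": joint angles; "qvel": joint speeds; "joint_efforts": joint torques, N m; "ee_pos": TCP position; "tool_rot": TCP orientation; "wrist_force": force on the tool from outside, world axes, zero at the start; "torque": the same for the moment, N m; "grip_width": finger opening in m.
Only numpy, scipy, OpenCV 4.12 (cv2) and the standard library are available. Lean on these libraries where they do the work, as an engineer would, in place of code of your own. Each camera call takes 0.05 s, during which the arm holds its last target.

## Working session

There is one attempt and no reset: what is moved stays moved. The work goes in short steps, Python scripts to look and compute and a tool call to move; the robot and the scene stay as the last step left them, time stands still between calls to the robot, and variables do not carry over. Pictures are saved under pics/ and viewed, and the job is handed in when it is done.

Besides the shell and the picture viewer there is one more tool, called in YAML: its name, and indented under it one key for each argument. step_arm: Moves the arm, as the interface text tells. Its arguments: {"type":"object","properties":{"plan":{"type":"array"},"grip_force":{"type":"number"}},"required":["plan"]}

```bash
mkdir -p pics; cat > h.py <<'E'
import numpy as np, cv2
from bench import *
def snap(n,f):
    p,d=snapshot(n); cv2.imwrite('pics/'+f+'.png',cv2.cvtColor(p,cv2.COLOR_RGB2BGR)); np.save('pics/'+f+'.npy',d); return p,d
def toworld(c,u,v,d):
    u=np.asarray(u,float);v=np.asarray(v,float);d=np.asarray(d,float)
    x=(u-c['cx'])/c['fx']*d; y=-(v-c['cy'])/c['fy']*d
    P=np.stack([x,y,-d],-1)
    R=np.array(c['rotation']).reshape(3,3)
    return P@R.T+np.array(c['xyz'])
def onplane(c,u,v,z):
    a=toworld(c,u,v,1.0); o=np.array(c['xyz']); r=a-o
    return o+r*((z-o[2])/r[...,2])[...,None]
def project(c,P):
    R=np.array(c['rotation']).reshape(3,3)
    q=(np.asarray(P)-np.array(c['xyz']))@R
    return np.stack([c['cx']+c['fx']*q[...,0]/-q[...,2], c['cy']-c['fy']*q[...,1]/-q[...,2]],-1)
E
python3 - <<'E'
from h import *
s=get_state();print(s)
for n in ['scene','top','wrist']:
    snap(n,n+'0'); c=camera_params(n); print(n,c)
for t in ['jig','blank_center','cam','cam_knob','sanding_block','cup_tall','pencil_a']:
    print(t,[(round(r['conf'],2),(np.array(r['location'])*[512,384]).round(1)) for r in search_frame('top',t)])
print(get_state()['t'])
E
```

```text
{'t': 0.0, 'q': array([-1.15916538,  0.69001652, -0.19449476,  1.56637531,  0.15728483,
        0.90251383, -0.21513834]), 'qvel': array([-7.18941058e-04,  8.47993395e-04,  2.41595815e-05, -1.74059330e-04,
       -4.83320240e-04,  3.60811208e-05, -2.51138890e-05]), 'joint_efforts': array([-8.90121883e-04, -5.39610064e+01, -1.26736119e+00, -1.58539724e+01,
        8.98116035e-03,  9.53389972e-03,  5.97143497e-06]), 'ee_pos': array([0.2303724 , 0.58026768, 0.23045494]), 'tool_rot': array([-3.13967415e+00,  1.40303239e-04,  2.76378751e+00]), 'wrist_force': array([-0.4113499 , -0.18203824, -0.47728193]), 'torque': array([ 0.02307762, -0.0022631 , -0.06121656]), 'grip_width': 0.08566182602325711}
scene {'fx': 352.78845389206873, 'fy': 352.78845389206873, 'cx': 257.08969824712784, 'cy': 187.52763166496723, 'xyz': array([-0.16062337,  0.68524402,  0.5310969 ]), 'rotation': array([ 0.98742809,  0.00459886, -2.17653137])}
top {'fx': 384.9935321762635, 'fy': 384.9935321762635, 'cx': 249.89622725762868, 'cy': 195.58835978590065, 'xyz': array([0.27793696, 0.27009646, 1.17301987]), 'rotation': array([ 1.46977428e-01, -9.56604812e-04, -1.54140318e+00])}
wrist {'fx': 341.15683855702247, 'fy': 341.15683855702247, 'cx': 250.33850504721758, 'cy': 187.36342447415197, 'xyz': array([0.16313183, 0.60914152, 0.37260128]), 'rotation': array([-0.29190263,  0.00234425,  1.19304861])}
jig [(0.79, array([226. , 182.1]))]
blank_center [(0.91, array([203. , 181.7])), (0.87, array([364.4, 235.2]))]
cam [(0.63, array([246.2, 194.3]))]
cam_knob [(0.8, array([251. , 190.7]))]
sanding_block [(0.6, array([225.8, 183.6])), (0.57, array([157.8, 212. ]))]
cup_tall [(0.61, array([157.4, 166.3]))]
pencil_a [(0.57, array([206.6, 233.1])), (0.5, array([248.3, 192.6]))]
0.5
```

```bash
sed -i "s/np.array(c\['rotation'\]).reshape(3,3)/rpy(c['rotation'])/" h.py; cat >> h.py <<'E'
from scipy.spatial.transform import Rotation as Ro
def rpy(r): return Ro.from_euler('xyz',r).as_matrix()
E
python3 - <<'E'
from h import *
p=cv2.imread('pics/top0.png'); cv2.imwrite('pics/top0c.png',cv2.resize(p[110:290,110:310],None,fx=4*.8,fy=4*.8,interpolation=cv2.INTER_CUBIC))
E
```

```text
(no output)
```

View pics/top0.png

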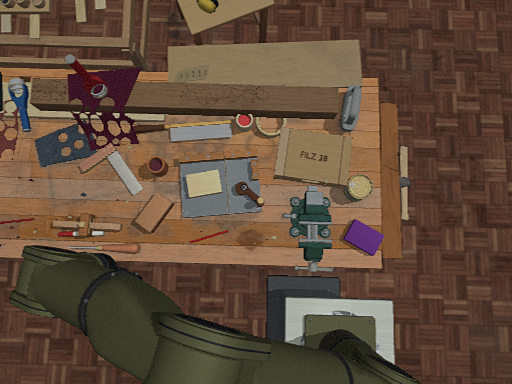

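View pics/scene0.png

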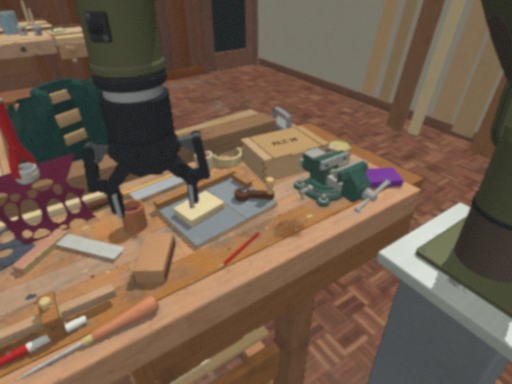

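View pics/wrist0.png

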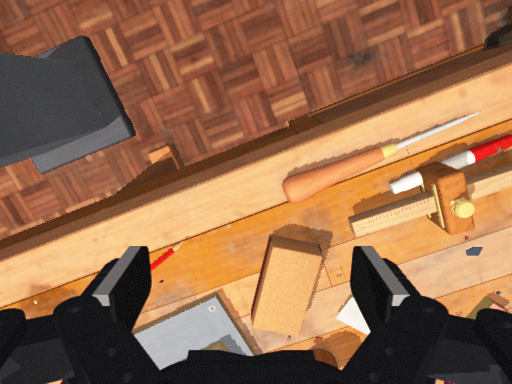

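```bash
ls pics
```

```text
scene0.npy
scene0.png
top0.npy
top0.png
top0c.png
wrist0.npy
wrist0.png
```

View pics/top0c.png

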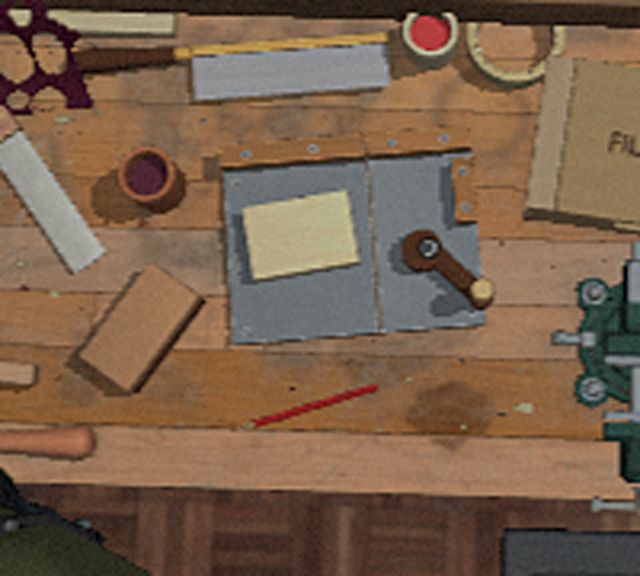

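```bash
python3 - <<'E'
from h import *
c=camera_params('top'); d=np.load('pics/top0.npy')
def w(cx,cy,z): return onplane(c,np.array(cx/3.2+110),np.array(cy/3.2+110),z)
fl,fr=w(232,343,.012),w(483,322,.012)
print('front corners',fl,fr,np.linalg.norm(fl-fr))
v=fl-fr; yaw=np.arctan2(v[1],v[0])-np.pi/2; print('yaw',yaw)
R=Ro.from_euler('z',yaw).as_matrix()
jc=(fl+fr)/2+R@[.095,0,0]; fc=jc+R@[.073,-.1,0]; print('jig',jc,'fence_corner',fc)
def inj(p): return R.T@(p-fc)
print('pivot',inj(w(428,248,.031)),'exp -94,28'); print('knob',inj(w(482,289,.071)),w(482,289,.071))
for p in [(243,208),(348,191),(358,263),(253,280)]: print('blank',inj(w(*p,.032)), w(*p,.032))
print('fencetop L/R', inj(w(222,160,.03)),inj(w(470,150,.03)))
# depth of base
for p in [(300,310),(430,320),(300,235),(428,248),(350,380)]:
    u,vv=int(p[0]/3.2+110),int(p[1]/3.2+110); print(p,toworld(c,u,vv,d[vv,u]))
E
```

```text
front corners [0.37778627 0.47574379 0.012     ] [0.4047123 0.2392309 0.012    ] 0.23804066109957245
yaw 0.1133578818928287
jig [0.48563956 0.36823329 0.012     ] fence_corner [0.56948256 0.27713252 0.012     ]
pivot [-0.09603113  0.0270796   0.019     ] exp -94,28
knob [-0.14432515 -0.01846982  0.059     ] [0.42817293 0.24245586 0.071     ]
blank [-0.0434436   0.19790536  0.02      ] [0.50393167 0.46885356 0.032     ]
blank [-0.03539415  0.09800407  0.02      ] [0.52322983 0.37050397 0.032     ]
blank [-0.10492033  0.09362961  0.02      ] [0.45464469 0.35829311 0.032     ]
blank [-0.11275263  0.19267738  0.02      ] [0.43565884 0.45581923 0.032     ]
fencetop L/R [0.00509192 0.21532647 0.018     ] [-0.00490631 -0.02048117  0.018     ]
(300, 310) [0.41382343 0.41561936 0.01037226]
(430, 320) [0.40564533 0.29069526 0.00703664]
(300, 235) [0.4813273  0.41648247 0.02982499]
(428, 248) [0.47150778 0.29535492 0.03660571]
(350, 380) [0.34893436 0.3647988  0.00362261]
```

```bash
cat >> h.py <<'E'
JY=0.113; FC=np.array([0.5695,0.2771,0.012])
def setj(y,f):
    global JY,FC; JY=y;FC=np.array(f)
def j2w(p,):
    return Ro.from_euler('z',JY).as_matrix()@np.asarray(p,float)+FC
def w2j(p): return (np.asarray(p)-FC)@Ro.from_euler('z',JY).as_matrix()
def go(jx,jy,z,yawj):
    """TCP target in jig xy (m), world z, tool yaw rel. jig (deg): print total tool shift cm / turn deg"""
    s=get_state(); T=j2w([jx,jy,0]); T[2]=z
    R0=rpy(s['tool_rot']); R1=Ro.from_euler('xyz',[np.pi,0,np.radians(yawj)+JY]).as_matrix()
    rv=np.degrees(Ro.from_matrix(R0.T@R1).as_rotvec())
    print('t',round(s['t'],2),'now jig',w2j(s['ee_pos']).round(4),'z',s['ee_pos'][2].round(4),'yawj',np.degrees(s['tool_rot'][2]-JY).round(1),'F',s['wrist_force'].round(1),'gw',round(s['grip_width'],4),'q7',s['q'][6].round(2))
    print('shift cm',((T-s['ee_pos'])@R0*100).round(2),'turn',rv.round(1),'world target',T.round(3))
E
python3 - <<'E'
from h import *
go(-.140,.143,.2,180)
c=camera_params('top')
for n,p,z in [('block',(204,300),.035),('cup',(186,185),.06),('pencilR',(377,387),.004),('vise',(555,337),.08)]:
    print(n,w2j(onplane(c,np.array(p[0]/3.2+110),np.array(p[1]/3.2+110),z)).round(3))
E
```

```text
t 0.5 now jig [-0.3025  0.3401  0.2193] z 0.2313 yawj 151.9 F [ 0.1  0.2 -0.7] gw 0.0855 q7 -0.22
shift cm [-23.63  -9.72   3.13] turn [  0.    0.  -28.1] world target [0.414 0.403 0.2  ]
block [-0.128  0.239  0.023]
cup [-0.024  0.245  0.048]
pencilR [-0.22   0.086 -0.008]
vise [-0.194 -0.079  0.068]
```

step_arm:
  plan:
    - {"x": -5.9, "y": -2.4, "z": 0.8}
    - {"x": -5.9, "y": -2.4, "z": 0.8}
    - {"x": -5.9, "y": -2.4, "z": 0.8}
    - {"x": -5.9, "y": -2.4, "z": 0.8}
    - {"wz": -9.5}
    - {"wz": -9.5}
    - {"wz": -9}
    - {}

```text
$.plan[0]: bad value
```

```bash
python3 - <<'E'
from h import *
go(-.140,.143,.2,180)
c=camera_params('wrist');snap('wrist','w1');print(c)
go(-.140,.143,.2,180)
E
```

```text
t 0.5 now jig [-0.3025  0.3401  0.2193] z 0.2313 yawj 151.9 F [ 0.1  0.2 -0.7] gw 0.0855 q7 -0.22
shift cm [-23.63  -9.72   3.13] turn [  0.    0.  -28.1] world target [0.414 0.403 0.2  ]
{'fx': 341.15683855702247, 'fy': 341.15683855702247, 'cx': 250.33850504721758, 'cy': 187.36342447415197, 'xyz': array([0.16319923, 0.60942188, 0.37322449]), 'rotation': array([-2.91799993e-01,  9.43808390e-04,  1.19300612e+00])}
t 0.55 now jig [-0.3025  0.3401  0.2193] z 0.2313 yawj 151.9 F [ 1.4 -0.4  1.3] gw 0.0856 q7 -0.22
shift cm [-23.62  -9.72   3.13] turn [  0.    0.  -28.1] world target [0.414 0.403 0.2  ]
```

View pics/w1.png

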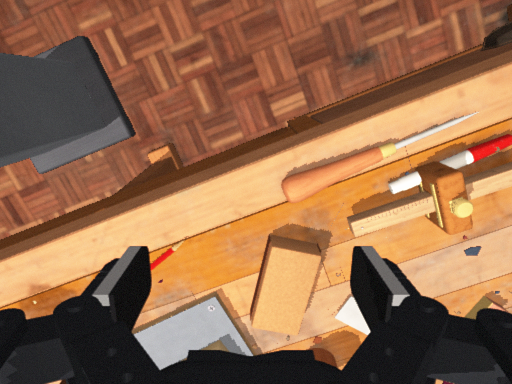

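step_arm:
  plan:
    - {"wx": 0, "wy": 0, "wz": 0, "x": -5.9, "y": -2.4, "z": 0.4, "grip": 1}
    - {"wx": 0, "wy": 0, "wz": 0, "x": -5.9, "y": -2.4, "z": 0.4, "grip": 1}
    - {"wx": 0, "wy": 0, "wz": 0, "x": -5.9, "y": -2.4, "z": 0.4, "grip": 1}
    - {"wx": 0, "wy": 0, "wz": 0, "x": -5.9, "y": -2.4, "z": 0.4, "grip": 1}
    - {"wx": 0, "wy": 0, "wz": -9.5, "x": 0, "y": 0, "z": 0, "grip": 1}
    - {"wx": 0, "wy": 0, "wz": -9.5, "x": 0, "y": 0, "z": 0, "grip": 1}
    - {"wx": 0, "wy": 0, "wz": -9, "x": 0, "y": 0, "z": 0, "grip": 1}
    - {"wx": 0, "wy": 0, "wz": 0, "x": 0, "y": 0, "z": 0, "grip": 1}

```text
t: 1.55
ee_pos: [0.4167, 0.4049, 0.2146]
tool_rot: [3.139, 0.002, -3.018]
wrist_force: [-0.2, 0.4, -0.8]
grip_width: 0.0854
```

```bash
python3 - <<'E'
from h import *
c=camera_params('wrist');snap('wrist','w2');print(c)
go(-.140,.143,.2,180)
E
```

```text
{'fx': 341.15683855702247, 'fy': 341.15683855702247, 'cx': 250.33850504721758, 'cy': 187.36342447415197, 'xyz': array([0.34455777, 0.39686448, 0.35639504]), 'rotation': array([-0.29357156, -0.00202936,  1.69464684])}
t 1.6 now jig [-0.1373  0.1441  0.2026] z 0.2146 yawj -179.4 F [ 0.3 -0.1  0.4] gw 0.0856 q7 0.55
shift cm [ 0.27 -0.11  1.46] turn [0.1 0.1 0.6] world target [0.414 0.403 0.2  ]
```

View pics/w2.png

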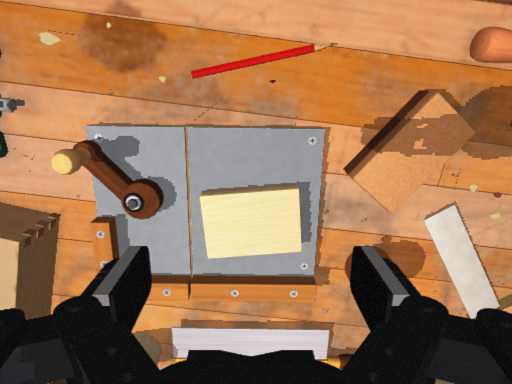

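```bash
python3 - <<'E'
from h import *
p=cv2.imread('pics/w2.png'); cv2.imwrite('pics/w2c.png',cv2.resize(p[100:310,70:340],None,fx=2.8,fy=2.8,interpolation=cv2.INTER_CUBIC))
E
```

```text
(no output)
```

View pics/w2c.png

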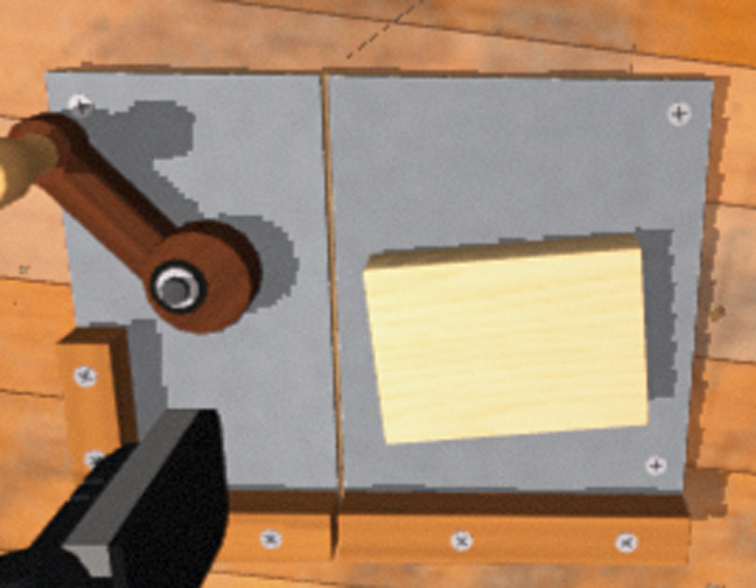

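```bash
python3 - <<'E'
from h import *
c={'fx': 341.15683855702247, 'fy': 341.15683855702247, 'cx': 250.33850504721758, 'cy': 187.36342447415197, 'xyz': np.array([0.34455777, 0.39686448, 0.35639504]), 'rotation': np.array([-0.29357156, -0.00202936,  1.69464684])}
def w(x,y,z): return onplane(c,np.array((x+.5)/2.8+70-.5),np.array((y+.5)/2.8+100-.5),z)
A,B=w(48,72,.012),w(713,81,.012); C,D=w(230,489,.012),w(684,492,.012)
for P,Q in((A,B),(C,D)):
    v=Q-P; print('len',np.linalg.norm(v),'yaw',np.arctan2(-v[0],v[1]))
v=(B-A)/np.linalg.norm(B-A)+(D-C)/np.linalg.norm(D-C); y=np.arctan2(-v[0],v[1])
from scipy.optimize import least_squares
# fit yaw, fc using: A=(-.168,-.02),B=(-.168,.22),C x=0,D=(0,.22), pivot(-.094,.028) z.031
pv=w(178,290,.034)
def res(t):
    R=Ro.from_euler('z',t[0]).as_matrix(); f=np.array([t[1],t[2],.012]); i=lambda p:(p-f)@R
    a,b,cc,d,e=map(i,(A,B,C,D,pv))
    return np.array([a[0]+.168,a[1]+.02,b[0]+.168,b[1]-.22,cc[0],d[0],d[1]-.22,e[0]+.094,e[1]-.028])
s=least_squares(res,[y,.569,.277]); print(s.x,(res(s.x)*1000).round(1))
setj(s.x[0],[s.x[1],s.x[2],.012])
import h
for p in [(365,270),(640,249),(648,425),(387,443)]: print('blank',w2j(w(*p,.032)).round(4))
print('stop edge',w2j(w(126,328,.03)),w2j(w(130,440,.03)))
print('knob',w2j(w(10,165,.071)))
E
```

```text
len 0.23753061506006676 yaw 0.11017863648662739
len 0.18531341524670567 yaw 0.11513632555886895
[0.11157844 0.56843885 0.27761791] [ 0.1  1.3  0.5 -1.2 -0.1 -0.7 -0.5  0.2  0.3]
blank [-0.1014  0.0951  0.02  ]
blank [-0.1104  0.193   0.02  ]
blank [-0.0412  0.1996  0.02  ]
blank [-0.0326  0.1013  0.02  ]
stop edge [-0.07737957  0.00659799  0.018     ] [-0.03168199  0.0034281   0.018     ]
knob [-0.14676304 -0.0059903   0.059     ]
```

```bash
sed -i 's/^JY=.*/JY=0.1116; FC=np.array([0.5684,0.2776,0.012])/' h.py; python3 - <<'E'
from h import *
go(-.140,.143,.016,180)
E
```

```text
t 1.6 now jig [-0.1365  0.1433  0.2026] z 0.2146 yawj -179.4 F [ 0.3 -0.1  0.4] gw 0.0856 q7 0.55
shift cm [ 0.4  -0.08 19.86] turn [0.1 0.1 0.6] world target [0.413 0.404 0.016]
```

step_arm:
  plan:
    - {"wx": 0, "wy": 0, "wz": 0.6, "x": 0.3, "y": -0.1, "z": 4, "grip": 0.2}
    - {"wx": 0, "wy": 0, "wz": 0, "x": 0.1, "y": 0, "z": 5, "grip": 0.2}
    - {"wx": 0, "wy": 0, "wz": 0, "x": 0, "y": 0, "z": 5, "grip": 0.2}
    - {"wx": 0, "wy": 0, "wz": 0, "x": 0, "y": 0, "z": 3, "grip": 0.2}
    - {"wx": 0, "wy": 0, "wz": 0, "x": 0, "y": 0, "z": 1, "grip": 0.2}
    - {"wx": 0, "wy": 0, "wz": 0, "x": 0, "y": 0, "z": 0, "grip": 0.2}

```text
t: 2.35
ee_pos: [0.4157, 0.408, 0.0322]
tool_rot: [3.135, 0.01, -3.044]
wrist_force: [0.3, -0.2, 0.1]
grip_width: 0.0512
```

```bash
python3 - <<'E'
from h import *
c=camera_params('wrist');p,d=snap('wrist','w3');snap('scene','s3')
go(-.140,.143,.016,180)
cv2.imwrite('pics/s3c.png',cv2.resize(cv2.imread('pics/s3.png')[130:290,60:300],None,fx=3.2,fy=3.2,interpolation=cv2.INTER_CUBIC))
E
```

```text
t 2.45 now jig [-0.1366  0.1472  0.0213] z 0.0333 yawj -180.8 F [0.1 0.2 0.8] gw 0.051 q7 0.4
shift cm [ 0.35 -0.44  1.72] turn [ 0.5  0.6 -0.8] world target [0.413 0.404 0.016]
```

View pics/w3.png

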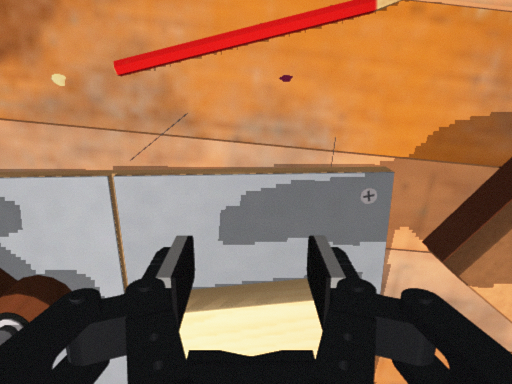

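View pics/s3c.png

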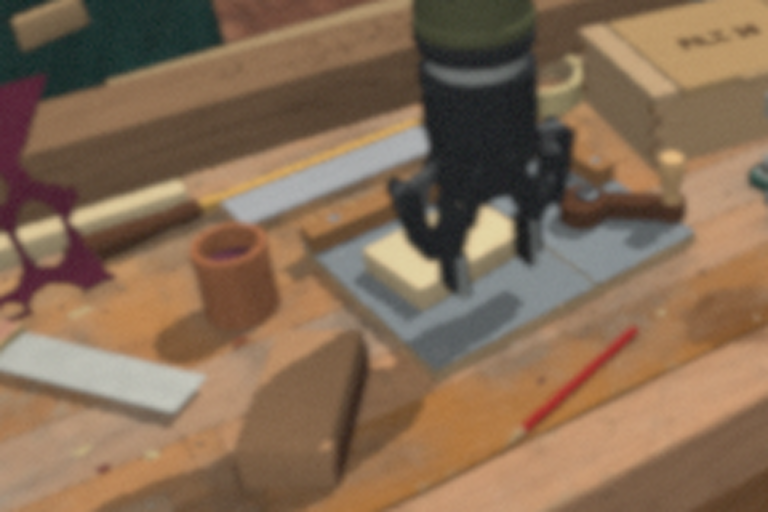

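step_arm:
  plan:
    - {"wx": 0.5, "wy": 0.5, "wz": -0.8, "x": 0.3, "y": -0.4, "z": 1.2, "grip": 0.2}
    - {"wx": 0, "wy": 0, "wz": 0, "x": 0, "y": 0, "z": 0.4, "grip": 0.2}
    - {"wx": 0, "wy": 0, "wz": 0, "x": 0, "y": 0, "z": 0, "grip": 0.2}

```text
t: 2.82
ee_pos: [0.415, 0.4053, 0.0186]
tool_rot: [3.139, 0.005, -3.03]
wrist_force: [-0.2, 0.9, -0.2]
grip_width: 0.051
```

```bash
python3 - <<'E'
from h import *
go(-.090,.143,.016,180)
E
```

```text
t 2.83 now jig [-0.1383  0.144   0.0066] z 0.0186 yawj -180.0 F [-0.2  0.9 -0.2] gw 0.051 q7 0.4
shift cm [-4.82 -0.1   0.28] turn [0.1 0.3 0. ] world target [0.463 0.41  0.016]
```

step_arm:
  plan:
    - {"wx": 0, "wy": 0, "wz": 0, "x": -0.8, "y": 0, "z": 0.1, "grip": 0.2}
    - {"wx": 0, "wy": 0, "wz": 0, "x": -0.6, "y": 0, "z": 0, "grip": 0.2}
    - {"wx": 0, "wy": 0, "wz": 0, "x": -0.5, "y": 0, "z": 0, "grip": 0.2}
    - {"wx": 0, "wy": 0, "wz": 0, "x": -0.5, "y": 0, "z": 0, "grip": 0.2}
    - {"wx": 0, "wy": 0, "wz": 0, "x": -0.5, "y": 0, "z": 0, "grip": 0.2}
    - {"wx": 0, "wy": 0, "wz": 0, "x": -0.5, "y": 0, "z": 0, "grip": 0.2}
    - {"wx": 0, "wy": 0, "wz": 0, "x": -0.5, "y": 0, "z": 0, "grip": 0.2}
    - {"wx": 0, "wy": 0, "wz": 0, "x": -0.5, "y": 0, "z": 0, "grip": 0.2}
    - {"wx": 0, "wy": 0, "wz": 0, "x": -0.4, "y": 0, "z": 0, "grip": 0.2}

```text
t: 3.95
ee_pos: [0.4655, 0.411, 0.0181]
tool_rot: [3.139, 0.004, -3.03]
wrist_force: [-1.2, -0.5, 0.1]
grip_width: 0.0513
```

```bash
python3 - <<'E'
from h import *
snap('top','t4'); snap('scene','s4');snap('wrist','w4')
go(-.081,.143,.016,180)
a=cv2.imread('pics/t4.png')[120:270,130:290]; b=cv2.imread('pics/s4.png')[130:290,130:300]
cv2.imwrite('pics/c4.png',np.hstack([cv2.resize(a,(400,375),interpolation=cv2.INTER_CUBIC),cv2.resize(b,(398,375),interpolation=cv2.INTER_CUBIC)]))
E
```

```text
t 4.1 now jig [-0.0872  0.144   0.0061] z 0.0181 yawj -180.0 F [-0.2  0.4  0.3] gw 0.0513 q7 0.48
shift cm [-0.62 -0.1   0.21] turn [ 0.1  0.3 -0. ] world target [0.472 0.411 0.016]
```

View pics/c4.png

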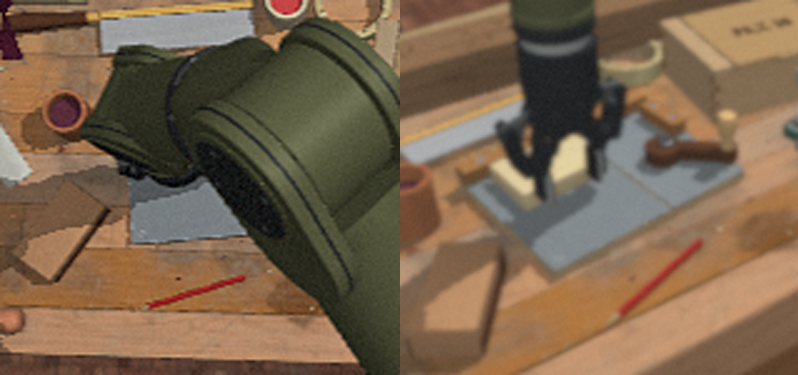

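Works; the board is moving with the fingers and the cam knob is untouched. I keep going until contact force at the fence.

step_arm:
  plan:
    - {"wx": 0, "wy": 0, "wz": 0, "x": -0.3, "y": 0, "z": 0, "grip": 0.2}
    - {"wx": 0, "wy": 0, "wz": 0, "x": -0.3, "y": 0, "z": 0, "grip": 0.2}
    - {"wx": 0, "wy": 0, "wz": 0, "x": -0.2, "y": 0, "z": 0, "grip": 0.2}

```text
t: 4.47
ee_pos: [0.4715, 0.4118, 0.018]
tool_rot: [3.14, 0.001, -3.029]
wrist_force: [-7.0, -0.6, 4.2]
grip_width: 0.0511
```

```bash
python3 - <<'E'
from h import *
go(-.081,.143,.016,180)
E
```

```text
t 4.47 now jig [-0.0813  0.1441  0.006 ] z 0.018 yawj -180.0 F [-7.  -0.6  4.2] gw 0.0511 q7 0.5
shift cm [-0.03 -0.11  0.2 ] turn [0.1 0.1 0. ] world target [0.472 0.411 0.016]
```

step_arm:
  plan:
    - {"wx": 0, "wy": 0, "wz": 0, "x": -0.2, "y": 0, "z": 0, "grip": 0.2}
    - {"wx": 0, "wy": 0, "wz": 0, "x": 0.0, "y": 0, "z": 0, "grip": 0.2}

```text
t: 4.72
ee_pos: [0.4713, 0.4117, 0.018]
tool_rot: [3.141, -0.003, -3.028]
wrist_force: [0.4, -0.4, 0.4]
grip_width: 0.0513
```

step_arm:
  plan:
    - {"wx": 0, "wy": 0, "wz": 0, "x": 2, "y": 0, "z": 0, "grip": 0.2}
    - {"wx": 0, "wy": 0, "wz": 0, "x": 2, "y": 0, "z": -2, "grip": 0.2}
    - {"wx": 0, "wy": 0, "wz": 0, "x": 2, "y": 0, "z": -5, "grip": 0.0}
    - {"wx": 0, "wy": 0, "wz": 0, "x": 0, "y": 0, "z": -6, "grip": 0.0}
    - {"wx": 0, "wy": 0, "wz": 0, "x": 0, "y": 0, "z": 0, "grip": 0.0}

```text
t: 5.35
ee_pos: [0.4147, 0.4059, 0.1515]
tool_rot: [3.139, 0.005, -3.03]
wrist_force: [-0.6, -0.2, -1.2]
grip_width: 0.0429
```

```bash
python3 - <<'E'
from h import *
c=camera_params('wrist');snap('wrist','w5');print(c)
go(-.037,.220,.10,90)
E
```

```text
{'fx': 341.15683855702247, 'fy': 341.15683855702247, 'cx': 250.33850504721758, 'cy': 187.36342447415197, 'xyz': array([0.34194621, 0.39860868, 0.29307773]), 'rotation': array([-0.29663274, -0.00241744,  1.68274868])}
t 5.4 now jig [-0.1398  0.1431  0.1372] z 0.1492 yawj -180.0 F [-0.7  0.2 -0.1] gw 0.0426 q7 0.48
shift cm [-10.28   7.68   4.93] turn [ 0.1  0.1 90. ] world target [0.507 0.492 0.1  ]
```

View pics/w5.png

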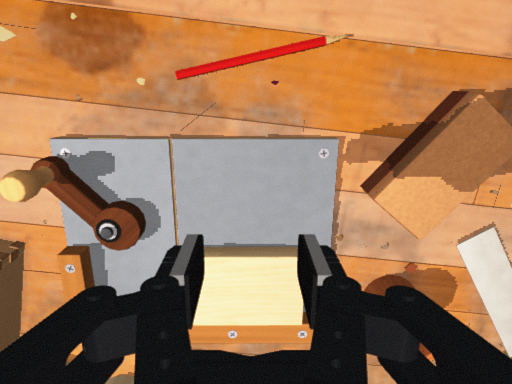

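step_arm:
  plan:
    - {"wx": 0, "wy": 0, "wz": 0, "x": -4.6, "y": 3.6, "z": 0, "grip": -0.3}
    - {"wx": 0, "wy": 0, "wz": 0, "x": -5, "y": 3.8, "z": 0, "grip": -0.3}
    - {"wx": 0, "wy": 0, "wz": 10, "x": 0, "y": 0, "z": 0, "grip": -0.3}
    - {"wx": 0, "wy": 0, "wz": 10, "x": 0, "y": 0, "z": 0, "grip": -0.3}
    - {"wx": 0, "wy": 0, "wz": 10, "x": 0, "y": 0, "z": 0, "grip": -0.3}
    - {"wx": 0, "wy": 0, "wz": 10, "x": 0, "y": 0, "z": 0, "grip": -0.3}
    - {"wx": 0, "wy": 0, "wz": 10, "x": 0, "y": 0, "z": 0, "grip": -0.3}
    - {"wx": 0, "wy": 0, "wz": 10, "x": 0, "y": 0, "z": 0, "grip": -0.3}
    - {"wx": 0, "wy": 0, "wz": 10, "x": 0, "y": 0, "z": 0, "grip": -0.3}
    - {"wx": 0, "wy": 0, "wz": 10, "x": 0, "y": 0, "z": 0, "grip": -0.3}
    - {"wx": 0, "wy": 0, "wz": 10, "x": 0, "y": 0, "z": 0, "grip": -0.3}
    - {"wx": 0, "wy": 0, "wz": 0, "x": 0, "y": 0, "z": 0, "grip": -0.3}

```text
t: 6.9
ee_pos: [0.5014, 0.4755, 0.1218]
tool_rot: [-3.128, 0.036, 1.631]
wrist_force: [-0.7, -0.5, -0.9]
grip_width: 0.0294
```

```bash
python3 - <<'E'
from h import *
go(-.041,.218,.017,90)
c=camera_params('wrist');snap('wrist','w6')
snap('scene','s6')
b=cv2.imread('pics/s6.png')[130:290,100:300];a=cv2.imread('pics/w6.png')
cv2.imwrite('pics/c6.png',np.hstack([cv2.resize(a,(400,300),interpolation=cv2.INTER_CUBIC),cv2.resize(b,(400,300),interpolation=cv2.INTER_CUBIC)]))
E
```

```text
t 6.9 now jig [-0.0445  0.2041  0.1098] z 0.1218 yawj 87.0 F [-0.7 -0.5 -0.9] gw 0.0294 q7 -0.7
shift cm [ 1.78  0.42 10.42] turn [-0.8  2.1 -3. ] world target [0.503 0.49  0.017]
```

View pics/c6.png

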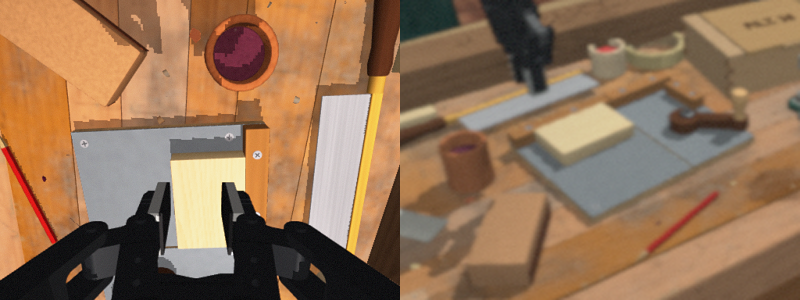

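```bash
python3 - <<'E'
from h import *
c=camera_params('wrist')
for p in [(171,156),(244,153)]: print(w2j(onplane(c,np.array(p[0]*1.28),np.array(p[1]*1.28),.032)).round(4))
go(-.041,.220,.06,90)
E
```

```text
[-0.0681  0.1975  0.02  ]
[-0.001   0.1974  0.02  ]
t 7.0 now jig [-0.0446  0.2042  0.1102] z 0.1222 yawj 87.1 F [ 0.  -0.2  0.1] gw 0.03 q7 -0.7
shift cm [1.82 0.36 6.16] turn [-0.9  2.  -2.9] world target [0.503 0.492 0.06 ]
```

step_arm:
  plan:
    - {"wx": -0.8, "wy": 2, "wz": -3, "x": 1.9, "y": 0.4, "z": 1, "grip": -0.3}
    - {"wx": 0, "wy": 0, "wz": 0, "x": 0, "y": 0, "z": 4, "grip": -0.3}
    - {"wx": 0, "wy": 0, "wz": 0, "x": 0, "y": 0, "z": 0, "grip": -0.3}

```text
t: 7.38
ee_pos: [0.505, 0.4944, 0.0699]
tool_rot: [-3.141, -0.001, 1.693]
wrist_force: [-0.6, -1.1, 1.1]
grip_width: 0.0299
```

```bash
python3 - <<'E'
from h import *
go(-.041,.220,.017,90)
E
```

```text
t 7.38 now jig [-0.0389  0.2225  0.0579] z 0.0699 yawj 90.6 F [-0.6 -1.1  1.1] gw 0.0299 q7 -0.65
shift cm [-0.25 -0.21  5.29] turn [-0.  -0.   0.6] world target [0.503 0.492 0.017]
```

step_arm:
  plan:
    - {"wx": 0, "wy": 0, "wz": 0.6, "x": -0.2, "y": -0.2, "z": 2.5, "grip": -0.3}
    - {"wx": 0, "wy": 0, "wz": 0, "x": 0, "y": 0, "z": 2, "grip": -0.3}
    - {"wx": 0, "wy": 0, "wz": 0, "x": 0, "y": 0, "z": 0.7, "grip": -0.3}
    - {"wx": 0, "wy": 0, "wz": 0, "x": 0, "y": 0, "z": 0, "grip": -0.3}

```text
t: 7.88
ee_pos: [0.5069, 0.4947, 0.021]
tool_rot: [3.135, -0.006, 1.685]
wrist_force: [0.9, 0.4, -0.4]
grip_width: 0.0299
```

```bash
python3 - <<'E'
from h import *
go(-.041,.111,.017,90)
snap('scene','s7')
b=cv2.imread('pics/s7.png')[130:290,100:300]
cv2.imwrite('pics/c7.png',cv2.resize(b,(750,600),interpolation=cv2.INTER_CUBIC))
E
```

```text
t 7.88 now jig [-0.0369  0.2226  0.009 ] z 0.021 yawj 90.1 F [ 0.9  0.4 -0.4] gw 0.0299 q7 -0.66
shift cm [-11.16  -0.44   0.33] turn [ 0.4 -0.3  0.1] world target [0.515 0.383 0.017]
```

View pics/c7.png

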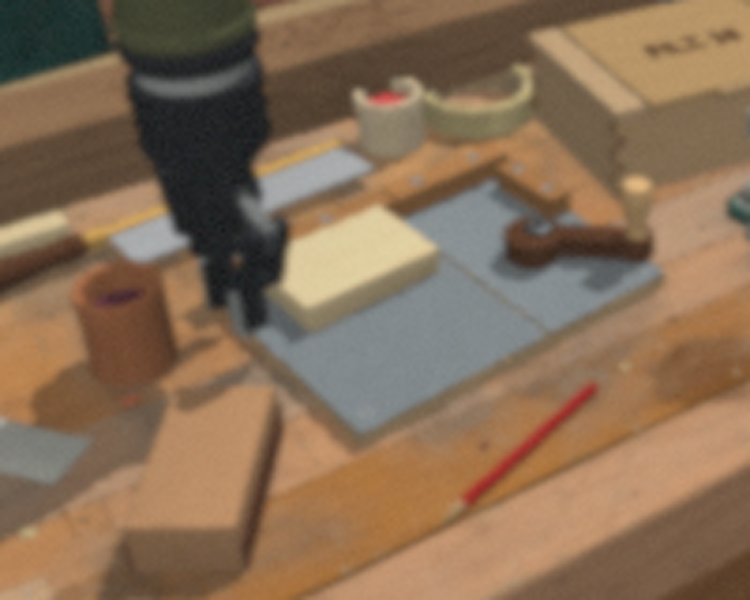

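step_arm:
  plan:
    - {"wx": 0, "wy": 0, "wz": 0, "x": 0, "y": -0.4, "z": 0.2, "grip": -0.3}
    - {"wx": 0, "wy": 0, "wz": 0, "x": -0.6, "y": -0.1, "z": 0, "grip": -0.3}
    - {"wx": 0, "wy": 0, "wz": 0, "x": -0.6, "y": 0, "z": 0, "grip": -0.3}
    - {"wx": 0, "wy": 0, "wz": 0, "x": -0.6, "y": 0, "z": 0, "grip": -0.3}
    - {"wx": 0, "wy": 0, "wz": 0, "x": -0.6, "y": 0, "z": 0, "grip": -0.3}
    - {"wx": 0, "wy": 0, "wz": 0, "x": -0.6, "y": 0, "z": 0, "grip": -0.3}
    - {"wx": 0, "wy": 0, "wz": 0, "x": -0.6, "y": 0, "z": 0, "grip": -0.3}
    - {"wx": 0, "wy": 0, "wz": 0, "x": -0.6, "y": 0, "z": 0, "grip": -0.3}

```text
t: 8.93
ee_pos: [0.5077, 0.452, 0.0215]
tool_rot: [3.132, -0.011, 1.685]
wrist_force: [-0.7, 1.2, 0.5]
grip_width: 0.0299
```

```bash
python3 - <<'E'
from h import *
go(-.041,.111,.017,90)
snap('scene','s8')
b=cv2.imread('pics/s8.png')[130:290,100:300]
cv2.imwrite('pics/c8.png',cv2.resize(b,(750,600),interpolation=cv2.INTER_CUBIC))
E
```

```text
t 8.93 now jig [-0.0408  0.1801  0.0095] z 0.0215 yawj 90.2 F [-0.7  1.2  0.5] gw 0.0299 q7 -0.61
shift cm [-6.91 -0.04  0.37] turn [ 0.6 -0.6  0.2] world target [0.515 0.383 0.017]
```

View pics/c8.png

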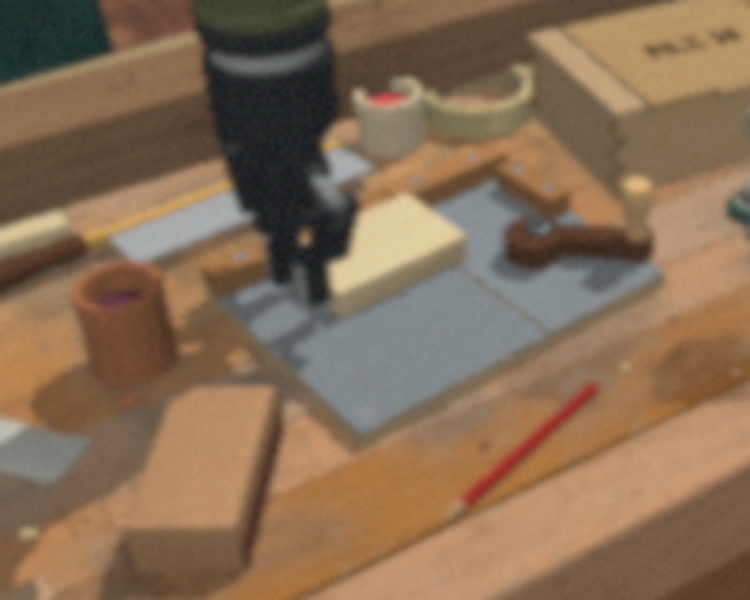

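Board slides along the fence, square. Continue; 6.9 cm to go.

step_arm:
  plan:
    - {"wx": 0.3, "wy": -0.3, "wz": 0, "x": -0.6, "y": 0, "z": 0.2, "grip": -0.3}
    - {"wx": 0, "wy": 0, "wz": 0, "x": -0.6, "y": 0, "z": 0, "grip": -0.3}
    - {"wx": 0, "wy": 0, "wz": 0, "x": -0.6, "y": 0, "z": 0, "grip": -0.3}
    - {"wx": 0, "wy": 0, "wz": 0, "x": -0.6, "y": 0, "z": 0, "grip": -0.3}
    - {"wx": 0, "wy": 0, "wz": 0, "x": -0.6, "y": 0, "z": 0, "grip": -0.3}
    - {"wx": 0, "wy": 0, "wz": 0, "x": -0.6, "y": 0, "z": 0, "grip": -0.3}

```text
t: 9.72
ee_pos: [0.5122, 0.4142, 0.0195]
tool_rot: [3.137, -0.006, 1.685]
wrist_force: [0.1, 1.5, 1.2]
grip_width: 0.03
```

```bash
python3 - <<'E'
from h import *
go(-.041,.111,.017,90)
snap('scene','s9');snap('top','t9')
b=cv2.imread('pics/s9.png')[130:290,100:300]
cv2.imwrite('pics/c9.png',cv2.resize(b,(750,600),interpolation=cv2.INTER_CUBIC))
E
```

```text
t 9.72 now jig [-0.0406  0.142   0.0075] z 0.0195 yawj 90.2 F [0.1 1.5 1.2] gw 0.03 q7 -0.58
shift cm [-3.1  -0.05  0.24] turn [ 0.3 -0.3  0.2] world target [0.515 0.383 0.017]
```

View pics/c9.png

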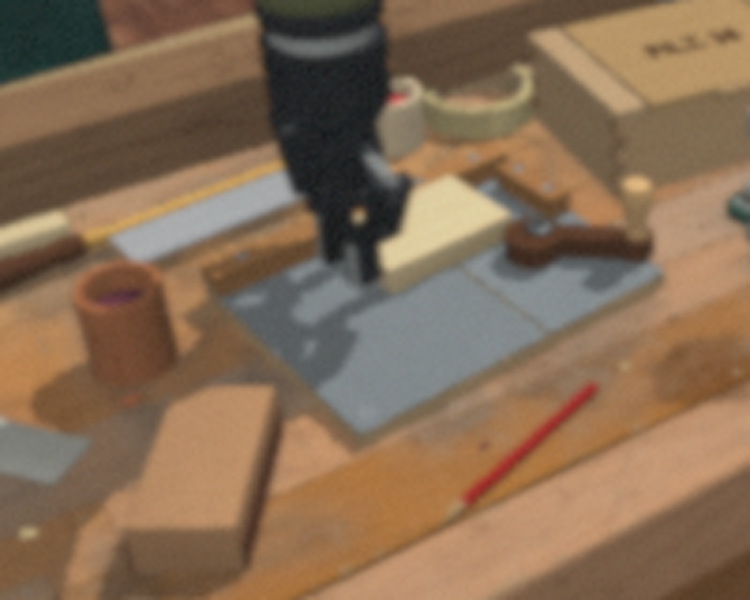

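step_arm:
  plan:
    - {"wx": 0.2, "wy": -0.2, "wz": 0, "x": -0.6, "y": 0, "z": 0.1, "grip": -0.3}
    - {"wx": 0, "wy": 0, "wz": 0, "x": -0.6, "y": 0, "z": 0, "grip": -0.3}
    - {"wx": 0, "wy": 0, "wz": 0, "x": -0.6, "y": 0, "z": 0, "grip": -0.3}
    - {"wx": 0, "wy": 0, "wz": 0, "x": -0.6, "y": 0, "z": 0, "grip": -0.3}

```text
t: 10.32
ee_pos: [0.5152, 0.3888, 0.0184]
tool_rot: [3.14, -0.002, 1.685]
wrist_force: [-1.0, 1.5, 1.4]
grip_width: 0.03
```

```bash
python3 - <<'E'
from h import *
go(-.041,.111,.017,90)
E
```

```text
t 10.32 now jig [-0.0404  0.1165  0.0064] z 0.0184 yawj 90.2 F [-1.   1.5  1.4] gw 0.03 q7 -0.55
shift cm [-0.55 -0.06  0.14] turn [ 0.1 -0.1  0.2] world target [0.515 0.383 0.017]
```

step_arm:
  plan:
    - {"wx": 0, "wy": 0, "wz": 0, "x": -0.3, "y": 0, "z": 0, "grip": -0.3}
    - {"wx": 0, "wy": 0, "wz": 0, "x": -0.3, "y": 0, "z": 0, "grip": -0.3}
    - {"wx": 0, "wy": 0, "wz": 0, "x": -0.2, "y": 0, "z": 0, "grip": -0.3}

```text
t: 10.7
ee_pos: [0.5163, 0.3816, 0.0185]
tool_rot: [3.14, -0.004, 1.685]
wrist_force: [0.4, 5.9, -1.6]
grip_width: 0.0302
```

```bash
python3 - <<'E'
from h import *
go(-.041,.111,.017,90)
snap('scene','s10')
b=cv2.imread('pics/s10.png')[150:260,150:300]
cv2.imwrite('pics/c10.png',cv2.resize(b,(750,550),interpolation=cv2.INTER_CUBIC))
E
```

```text
t 10.7 now jig [-0.0402  0.1091  0.0065] z 0.0185 yawj 90.2 F [ 0.4  5.9 -1.6] gw 0.0302 q7 -0.54
shift cm [ 0.19 -0.08  0.15] turn [ 0.1 -0.2  0.2] world target [0.515 0.383 0.017]
```

View pics/c10.png

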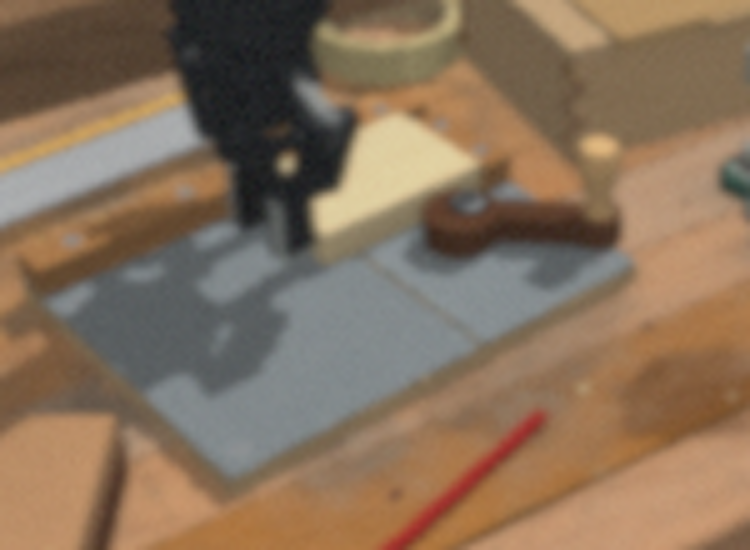

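step_arm:
  plan:
    - {"wx": 0, "wy": 0, "wz": 0, "x": -0.4, "y": 0, "z": 0, "grip": -0.3}
    - {"wx": 0, "wy": 0, "wz": 0, "x": -0.3, "y": 0, "z": 0, "grip": -0.3}

```text
t: 11.0
ee_pos: [0.5163, 0.3817, 0.019]
tool_rot: [3.137, -0.014, 1.688]
wrist_force: [-0.7, 5.7, -0.8]
grip_width: 0.03
```

```bash
python3 - <<'E'
from h import *
go(-.041,.111,.017,90)
E
```

```text
t 11.0 now jig [-0.0402  0.1092  0.007 ] z 0.019 yawj 90.3 F [-0.7  5.7 -0.8] gw 0.03 q7 -0.54
shift cm [ 0.17 -0.08  0.21] turn [ 0.3 -0.8  0.3] world target [0.515 0.383 0.017]
```

step_arm:
  plan:
    - {"wx": 0, "wy": 0, "wz": 0, "x": 1.5, "y": 0, "z": 0, "grip": -0.3}
    - {"wx": 0, "wy": 0, "wz": 0, "x": 1.5, "y": -0.5, "z": -3, "grip": -0.3}
    - {"wx": 0, "wy": 0, "wz": -10, "x": 0, "y": -2, "z": -5, "grip": -0.2}
    - {"wx": 0, "wy": 0, "wz": -10, "x": 0, "y": 0, "z": -4, "grip": 0}
    - {"wx": 0, "wy": 0, "wz": -10, "x": 0, "y": 0, "z": 0, "grip": 0}
    - {"wx": 0, "wy": 0, "wz": -10, "x": 0, "y": 0, "z": 0, "grip": 0}
    - {"wx": 0, "wy": 0, "wz": -10, "x": 0, "y": 0, "z": 0, "grip": 0}
    - {"wx": 0, "wy": 0, "wz": -10, "x": 0, "y": 0, "z": 0, "grip": 0}
    - {"wx": 0, "wy": 0, "wz": -10, "x": 0, "y": 0, "z": 0, "grip": 0}
    - {"wx": 0, "wy": 0, "wz": -10, "x": 0, "y": 0, "z": 0, "grip": 0}
    - {"wx": 0, "wy": 0, "wz": -10, "x": 0, "y": 0, "z": 0, "grip": 0}
    - {"wx": 0, "wy": 0, "wz": 0, "x": 4, "y": 0, "z": 0, "grip": 0}

```text
t: 12.5
ee_pos: [0.4513, 0.3933, 0.1393]
tool_rot: [-3.13, 0.005, -2.976]
wrist_force: [-0.8, 1.1, -0.6]
grip_width: 0.0425
```

```bash
python3 - <<'E'
from h import *
go(-.150,.10,.2,180)
E
```

```text
t 12.5 now jig [-0.1035  0.1281  0.1273] z 0.1393 yawj -176.9 F [-0.8  1.1 -0.6] gw 0.0425 q7 0.53
shift cm [ 4.76 -2.62 -6.07] turn [-0.7  0.3  3.1] world target [0.408 0.36  0.2  ]
```

step_arm:
  plan:
    - {"wx": 0, "wy": 0, "wz": 3, "x": 4.5, "y": 0, "z": -4, "grip": 1}
    - {"wx": 0, "wy": 0, "wz": 0, "x": 3, "y": 0, "z": -2, "grip": 1}
    - {"wx": 0, "wy": 0, "wz": 0, "x": 0, "y": 0, "z": 0, "grip": 1}

```text
t: 12.88
ee_pos: [0.3724, 0.3804, 0.199]
tool_rot: [-3.122, 0.003, -3.028]
wrist_force: [1.3, 1.2, 0.2]
grip_width: 0.0855
```

```bash
python3 - <<'E'
from h import *
go(-.14,.08,.017,180)
c=camera_params('wrist');snap('wrist','w11');print({k:np.array(v).tolist() for k,v in c.items()})
p=cv2.imread('pics/w11.png'); cv2.imwrite('pics/w11c.png',cv2.resize(p[130:340,60:340],None,fx=2.8,fy=2.8,interpolation=cv2.INTER_CUBIC))
E
```

```text
t 12.88 now jig [-0.1834  0.124   0.187 ] z 0.199 yawj -179.9 F [1.3 1.2 0.2] gw 0.0855 q7 0.42
shift cm [-4.28 -4.06 18.29] turn [-1.1  0.2  0.1] world target [0.42  0.342 0.017]
{'fx': 341.15683855702247, 'fy': 341.15683855702247, 'cx': 250.33850504721758, 'cy': 187.36342447415197, 'xyz': [0.29959873072784304, 0.3762715627249849, 0.34070015269394704], 'rotation': [-0.2943603492120138, 0.01999382683581219, 1.6840236200559633]}
```

View pics/w11c.png

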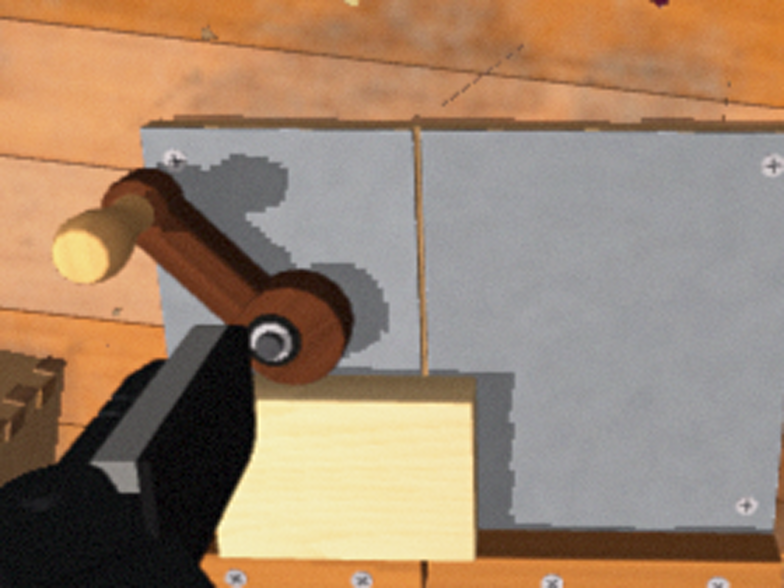

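```bash
cat > m.py <<'E'
from h import *
c={'fx': 341.15683855702247, 'fy': 341.15683855702247, 'cx': 250.33850504721758, 'cy': 187.36342447415197,'xyz': np.array([0.29959873072784304, 0.3762715627249849, 0.34070015269394704]), 'rotation': [-0.2943603492120138, 0.01999382683581219, 1.6840236200559633]}
def w(x,y,z): return w2j(onplane(c,np.array((x+.5)/2.8+60-.5),np.array((y+.5)/2.8+130-.5),z)).round(4)
for n,p,z in [('bl frontL',(474,403),.032),('bl backL',(475,558),.032),('front mid',(300,402),.032),('base FR',(143,128),.012),('pivot',(270,342),.035),('knob',(82,252),.071),('fence',(775,530),.012),('fence2',(490,528),.012),('fencetop front',(475,560),.03),('fencetop',(780,562),.03)]: print(n,w(*p,z))
E
python3 m.py
```

```text
bl frontL [-0.0699  0.1002  0.02  ]
bl backL [-0.002   0.0995  0.02  ]
front mid [-0.0695  0.0361  0.02  ]
base FR [-0.1679 -0.0187  0.    ]
pivot [-0.0954  0.0279  0.023 ]
knob [-0.1443 -0.0159  0.059 ]
fence [-0.0013  0.2195  0.    ]
fence2 [-0.0003  0.104   0.    ]
fencetop front [0.0005 0.0993 0.018 ]
fencetop [-0.0007  0.2175  0.018 ]
```

```bash
cat >> h.py <<'E'
def knob(c,r=.066):
    "jig xy and yaw for cam angle c rad"
    a=np.radians(225)-c
    return -.094+r*np.cos(a), .028+r*np.sin(a), np.degrees(a)
E
python3 - <<'E'
from h import *
x,y,a=knob(.068); print(x,y,a); go(x,y,.15,a)
E
```

```text
-0.14373224038332513 -0.01539014019861153 221.1038869931104
t 12.93 now jig [-0.182   0.1236  0.1863] z 0.1983 yawj -180.0 F [-0.5 -0.5 -0.2] gw 0.0854 q7 0.42
shift cm [ -3.81 -13.8    5.12] turn [ -1.1  -0.2 -41.1] world target [0.427 0.246 0.15 ]
```

step_arm:
  plan:
    - {"wx": -1, "wy": 0, "wz": 0, "x": -1.3, "y": -4.6, "z": 1, "grip": 0.2}
    - {"wx": 0, "wy": 0, "wz": 0, "x": -1.3, "y": -4.6, "z": 1, "grip": 0.2}
    - {"wx": 0, "wy": 0, "wz": 0, "x": -1.2, "y": -4.6, "z": 1, "grip": 0.2}
    - {"wx": 0, "wy": 0, "wz": -10, "x": 0, "y": 0, "z": 0, "grip": 0.2}
    - {"wx": 0, "wy": 0, "wz": -10, "x": 0, "y": 0, "z": 0, "grip": 0.2}
    - {"wx": 0, "wy": 0, "wz": -10, "x": 0, "y": 0, "z": 0, "grip": 0.2}
    - {"wx": 0, "wy": 0, "wz": -10, "x": 0, "y": 0, "z": 0, "grip": 0.2}
    - {"wx": 0, "wy": 0, "wz": 0, "x": 0, "y": 0, "z": 0, "grip": 0.2}

```text
t: 13.92
ee_pos: [0.4394, 0.2357, 0.1608]
tool_rot: [-3.13, -0.007, -2.329]
wrist_force: [-0.5, 0.6, -0.6]
grip_width: 0.0509
```

```bash
python3 - <<'E'
from h import *
x,y,a=knob(.068); go(x,y,.1,a)
E
```

```text
t 13.93 now jig [-0.1329 -0.0273  0.1488] z 0.1608 yawj -139.8 F [-0.5  0.6 -0.6] gw 0.0509 q7 1.14
shift cm [0.02 1.68 6.07] turn [-0.6 -0.4 -0.9] world target [0.427 0.246 0.1  ]
```

step_arm:
  plan:
    - {"wx": -0.6, "wy": -0.4, "wz": -0.9, "x": 0, "y": 1.7, "z": 2, "grip": 0.2}
    - {"wx": 0, "wy": 0, "wz": 0, "x": 0, "y": 0, "z": 3, "grip": 0.2}
    - {"wx": 0, "wy": 0, "wz": 0, "x": 0, "y": 0, "z": 0, "grip": 0.2}

```text
t: 14.3
ee_pos: [0.4298, 0.246, 0.1082]
tool_rot: [-3.139, -0.0, -2.327]
wrist_force: [0.4, 0.7, -0.9]
grip_width: 0.0509
```

```bash
python3 - <<'E'
from h import *
x,y,a=knob(.068); go(x,y,.045,a)
snap('wrist','w12');snap('scene','s12')
b=cv2.imread('pics/s12.png')[130:250,180:330];a=cv2.imread('pics/w12.png')
cv2.imwrite('pics/c12.png',np.hstack([cv2.resize(a,(400,300),interpolation=cv2.INTER_CUBIC),cv2.resize(b,(400,300),interpolation=cv2.INTER_CUBIC)]))
E
```

```text
t 14.3 now jig [-0.1412 -0.0159  0.0962] z 0.1082 yawj -139.7 F [ 0.4  0.7 -0.9] gw 0.0509 q7 1.02
shift cm [0.15 0.22 6.32] turn [-0.2 -0.  -0.8] world target [0.427 0.246 0.045]
```

View pics/c12.png

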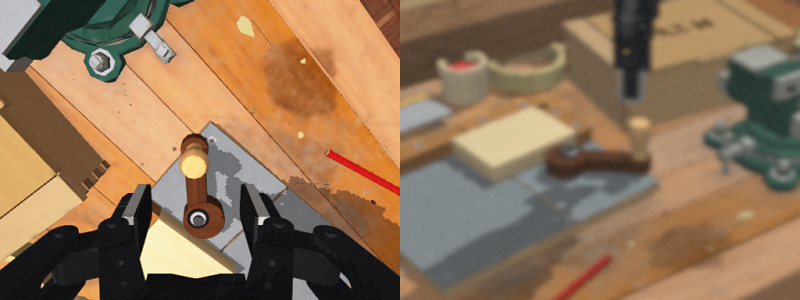

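step_arm:
  plan:
    - {"wx": 0, "wy": 0, "wz": -0.8, "x": 0.15, "y": 0.2, "z": 2.5, "grip": 0.2}
    - {"wx": 0, "wy": 0, "wz": 0, "x": 0, "y": 0, "z": 2, "grip": 0.2}
    - {"wx": 0, "wy": 0, "wz": 0, "x": 0, "y": 0, "z": 1.5, "grip": 0.2}
    - {"wx": 0, "wy": 0, "wz": 0, "x": 0, "y": 0, "z": 0, "grip": 0.2}

```text
t: 14.9
ee_pos: [0.4333, 0.25, 0.053]
tool_rot: [-3.136, 0.014, -2.319]
wrist_force: [-0.4, 0.5, 0.1]
grip_width: 0.0515
```

```bash
python3 - <<'E'
from h import *
x,y,a=knob(.068); go(x,y,.045,a)
snap('scene','s13');snap('wrist','w13')
b=cv2.imread('pics/s13.png')[130:250,180:330];a=cv2.imread('pics/w13.png')
cv2.imwrite('pics/c13.png',np.hstack([cv2.resize(a,(400,300),interpolation=cv2.INTER_CUBIC),cv2.resize(b,(400,300),interpolation=cv2.INTER_CUBIC)]))
E
```

```text
t 14.9 now jig [-0.1373 -0.0123  0.041 ] z 0.053 yawj -139.2 F [-0.4  0.5  0.1] gw 0.0515 q7 0.91
shift cm [0.7  0.19 0.79] turn [-0.3  0.8 -0.3] world target [0.427 0.246 0.045]
```

View pics/c13.png

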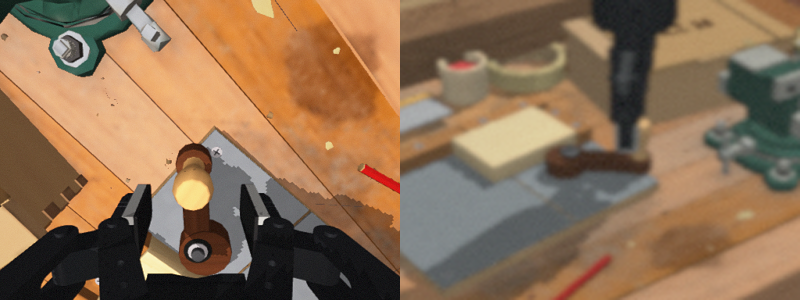

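step_arm:
  plan:
    - {"wx": -0.3, "wy": 0.8, "wz": -0.3, "x": 0.7, "y": 0.2, "z": 0.6, "grip": 0.2}
    - {"wx": 0, "wy": 0, "wz": 0, "x": 0, "y": 0, "z": 0, "grip": -0.35}
    - {"wx": 0, "wy": 0, "wz": 0, "x": 0, "y": 0, "z": 0, "grip": -0.35}
    - {"wx": 0, "wy": 0, "wz": 0, "x": 0, "y": 0, "z": 0, "grip": -0.35}

```text
t: 15.5
ee_pos: [0.4285, 0.2466, 0.0491]
tool_rot: [-3.141, 0.004, -2.315]
wrist_force: [1.0, -0.3, -0.9]
grip_width: 0.0278
```

```bash
python3 - <<'E'
from h import *
x,y,a=knob(.068); go(x,y,.045,a)
snap('wrist','w14')
E
```

```text
t 15.5 now jig [-0.1424 -0.0152  0.0371] z 0.0491 yawj -139.0 F [ 1.  -0.3 -0.9] gw 0.0278 q7 0.91
shift cm [0.11 0.07 0.41] turn [-0.1  0.2 -0.1] world target [0.427 0.246 0.045]
```

View pics/w14.png

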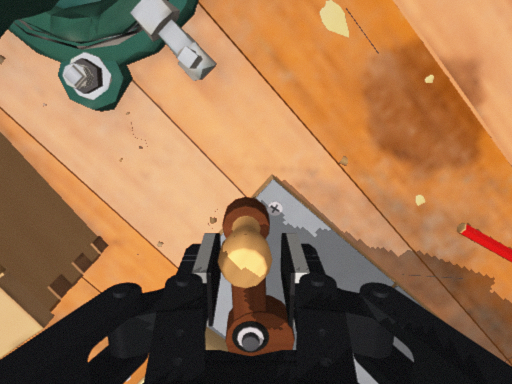

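step_arm:
  plan:
    - {"wx": 0, "wy": 0, "wz": 4, "x": 0.1, "y": 0.5, "z": 0.2, "grip": -0.35}
    - {"wx": 0, "wy": 0, "wz": 8, "x": -0.05, "y": 0.9, "z": 0, "grip": -0.35}
    - {"wx": 0, "wy": 0, "wz": 8, "x": -0.05, "y": 0.9, "z": 0, "grip": -0.35}
    - {"wx": 0, "wy": 0, "wz": 8, "x": -0.05, "y": 0.9, "z": 0, "grip": -0.35}

```text
t: 16.05
ee_pos: [0.4113, 0.2707, 0.0471]
tool_rot: [-3.14, 0.005, -2.822]
wrist_force: [1.2, 0.1, 0.2]
grip_width: 0.028
```

```bash
cat > sw.py <<'E'
from h import *
import sys
s=get_state(); p=w2j(s['ee_pos']); v=p[:2]-[-.094,.028]; print('TCP r',np.hypot(*v).round(4),'cam by TCP',(np.radians(225)-(np.arctan2(v[1],v[0])%(2*np.pi))).round(3))
x,y,a=knob(float(sys.argv[1])); go(x,y,.047,a)
n=sys.argv[2]
snap('wrist',n)
E
python3 sw.py .5 w15
```

```text
TCP r 0.0652 cam by TCP 0.516
t 16.05 now jig [-0.1569  0.0106  0.0351] z 0.0471 yawj -168.1 F [1.2 0.1 0.2] gw 0.028 q7 0.52
shift cm [ 0.07 -0.11  0.01] turn [-0.1  0.3 -4.5] world target [0.411 0.269 0.047]
```

View pics/w15.png

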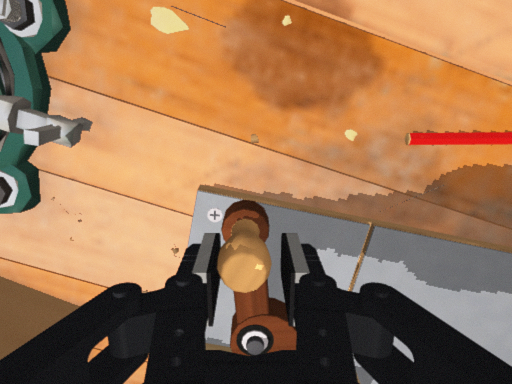

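step_arm:
  plan:
    - {"wx": 0, "wy": 0, "wz": 7, "x": 0.05, "y": 0.9, "z": 0, "grip": -0.35}
    - {"wx": 0, "wy": 0, "wz": 7, "x": -0.05, "y": 0.9, "z": 0, "grip": -0.35}
    - {"wx": 0, "wy": 0, "wz": 7, "x": -0.05, "y": 0.9, "z": 0, "grip": -0.35}
    - {"wx": 0, "wy": 0, "wz": 7, "x": -0.05, "y": 0.9, "z": 0, "grip": -0.35}

```text
t: 16.6
ee_pos: [0.4063, 0.3043, 0.0469]
tool_rot: [-3.137, 0.004, 2.961]
wrist_force: [1.1, -2.9, 1.6]
grip_width: 0.0277
```

```bash
python3 sw.py 1.05 w16
```

```text
TCP r 0.0662 cam by TCP 1.038
t 16.6 now jig [-0.1581  0.0446  0.0349] z 0.0469 yawj 163.3 F [ 1.1 -2.9  1.6] gw 0.0277 q7 0.21
shift cm [-0.02  0.08 -0.01] turn [-0.3  0.2 -1.6] world target [0.407 0.305 0.047]
```

View pics/w16.png

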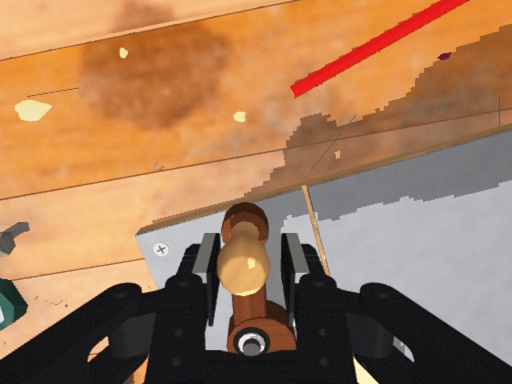

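Force rising as expected (2.9 N, cam engaging). Continue.

step_arm:
  plan:
    - {"wx": 0, "wy": 0, "wz": 6.5, "x": -0.05, "y": 0.9, "z": 0, "grip": -0.35}
    - {"wx": 0, "wy": 0, "wz": 6.5, "x": -0.05, "y": 0.9, "z": 0, "grip": -0.35}
    - {"wx": 0, "wy": 0, "wz": 7, "x": -0.05, "y": 0.9, "z": 0, "grip": -0.35}
    - {"wx": 0, "wy": 0, "wz": 7, "x": -0.05, "y": 0.9, "z": 0, "grip": -0.35}

```text
t: 17.15
ee_pos: [0.4139, 0.3253, 0.0453]
tool_rot: [-3.111, 0.007, 2.484]
wrist_force: [-3.6, -5.5, 4.9]
grip_width: 0.0275
```

```bash
python3 sw.py 1.6 w17
```

```text
TCP r 0.0654 cam by TCP 1.379
t 17.15 now jig [-0.1482  0.0646  0.0333] z 0.0453 yawj 135.9 F [-3.6 -5.5  4.9] gw 0.0275 q7 -0.06
shift cm [ 0.15  1.44 -0.22] turn [-1.7  0.5  2.6] world target [0.422 0.338 0.047]
```

View pics/w17.png

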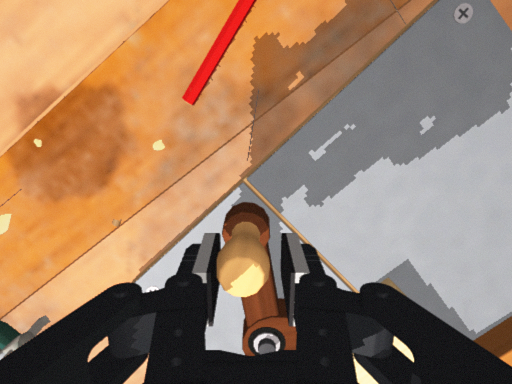

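step_arm:
  plan:
    - {"wx": -1, "wy": 0.3, "wz": 3, "x": 0.05, "y": 1.3, "z": -0.1, "grip": -0.35}
    - {"wx": 0, "wy": 0, "wz": 5, "x": -0.05, "y": 1.3, "z": 0, "grip": -0.35}
    - {"wx": 0, "wy": 0, "wz": 5, "x": -0.05, "y": 1.3, "z": 0, "grip": -0.35}

```text
t: 17.58
ee_pos: [0.4296, 0.3475, 0.0433]
tool_rot: [-3.105, 0.004, 2.258]
wrist_force: [-1.1, -1.2, 1.1]
grip_width: 0.0275
```

```bash
python3 sw.py 1.92 w18
```

```text
TCP r 0.0674 cam by TCP 1.79
t 17.57 now jig [-0.1302  0.0849  0.0313] z 0.0433 yawj 123.0 F [-1.1 -1.2  1.1] gw 0.0275 q7 -0.18
shift cm [-0.21  0.84 -0.4 ] turn [-2.1  0.4  8. ] world target [0.437 0.351 0.047]
```

View pics/w18.png

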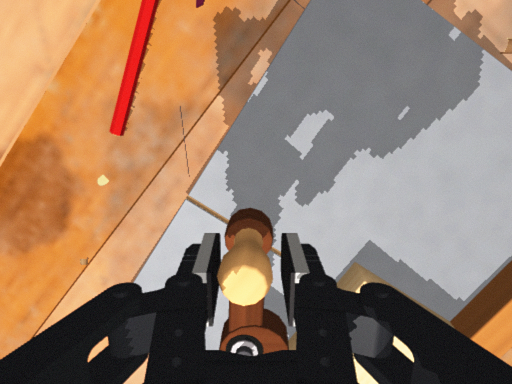

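step_arm:
  plan:
    - {"wx": -1.5, "wy": 0.3, "wz": 4, "x": -0.2, "y": 0.8, "z": -0.3, "grip": -0.35}
    - {"wx": 0, "wy": 0, "wz": 4, "x": -0.05, "y": 0.6, "z": 0, "grip": -0.35}
    - {"wx": 0, "wy": 0, "wz": 0, "x": 0, "y": 0.6, "z": 0, "grip": -0.35}

```text
t: 18.0
ee_pos: [0.4378, 0.3531, 0.0428]
tool_rot: [-3.11, 0.001, 2.126]
wrist_force: [-10.0, -4.4, 6.1]
grip_width: 0.028
```

```bash
python3 sw.py 1.92 w19
```

```text
TCP r 0.0674 cam by TCP 1.937
t 18.0 now jig [-0.1214  0.0896  0.0308] z 0.0428 yawj 115.4 F [-10.   -4.4   6.1] gw 0.028 q7 -0.25
shift cm [-0.14 -0.13 -0.41] turn [-1.8  0.1  0.4] world target [0.437 0.351 0.047]
```

View pics/w19.png

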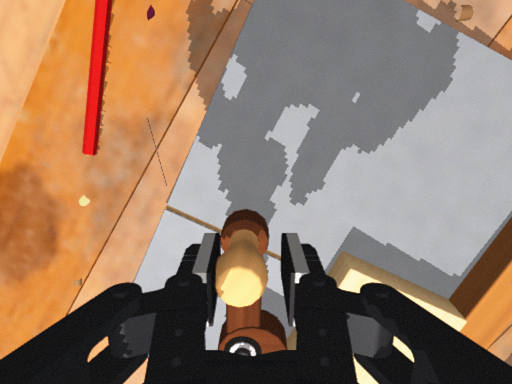

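step_arm:
  plan:
    - {"wx": 0, "wy": 0, "wz": 0, "x": 0, "y": 0.4, "z": 0, "grip": -0.35}
    - {"wx": 0, "wy": 0, "wz": 0, "x": 0, "y": -0.2, "z": 0, "grip": 0.1}
    - {"wx": 0, "wy": 0, "wz": 0, "x": 0, "y": 0, "z": 0, "grip": 0.1}
    - {"wx": 0, "wy": 0, "wz": 0, "x": 0, "y": 0, "z": -1.5, "grip": 0.1}
    - {"wx": 0, "wy": 0, "wz": 0, "x": 0, "y": 0, "z": -4, "grip": 0.1}
    - {"wx": 0, "wy": 0, "wz": 0, "x": 0, "y": 0, "z": -5, "grip": 0.1}
    - {"wx": 0, "wy": 0, "wz": 0, "x": 0, "y": 0, "z": -5, "grip": 0.5}
    - {"wx": 0, "wy": 0, "wz": 0, "x": 3, "y": -2, "z": -3, "grip": 1}
    - {"wx": 0, "wy": 0, "wz": -10, "x": 3, "y": -2, "z": 0, "grip": 1}
    - {"wx": 0, "wy": 0, "wz": -10, "x": 0, "y": 0, "z": 0, "grip": 1}
    - {"wx": 0, "wy": 0, "wz": -10, "x": 0, "y": 0, "z": 0, "grip": 1}
    - {"wx": 0, "wy": 0, "wz": 0, "x": 0, "y": 0, "z": 0, "grip": 1}

```text
t: 19.55
ee_pos: [0.3807, 0.391, 0.246]
tool_rot: [-3.135, -0.01, 2.68]
wrist_force: [-0.0, -0.1, -0.5]
grip_width: 0.0857
```

```bash
python3 - <<'E'
from h import *
go(-.15,.08,.2,180)
c=camera_params('wrist');snap('wrist','w20');print({k:np.array(v).tolist() for k,v in c.items()})
snap('scene','s20')
E
```

```text
t 19.55 now jig [-0.1739  0.1336  0.234 ] z 0.246 yawj 147.1 F [-0.  -0.1 -0.5] gw 0.0857 q7 0.08
shift cm [-4.96 -3.17  4.57] turn [ -0.2  -0.7 -32.9] world target [0.41 0.34 0.2 ]
{'fx': 341.15683855702247, 'fy': 341.15683855702247, 'cx': 250.33850504721758, 'cy': 187.36342447415197, 'xyz': [0.3176160165594163, 0.42538508766240724, 0.3886578118487411], 'rotation': [-0.28208701273339865, 0.007803933173585298, 1.1089278524296295]}
```

View pics/w20.png

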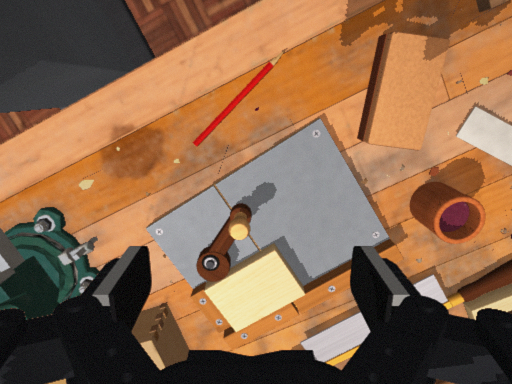

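View pics/s20.png

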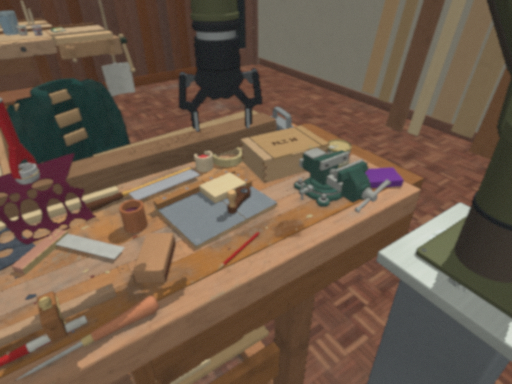

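```bash
python3 - <<'E'
from h import *
p=cv2.imread('pics/w20.png'); cv2.imwrite('pics/w20c.png',cv2.resize(p[180:345,140:345],None,fx=3.6,fy=3.6,interpolation=cv2.INTER_CUBIC))
E
```

```text
(no output)
```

View pics/w20c.png

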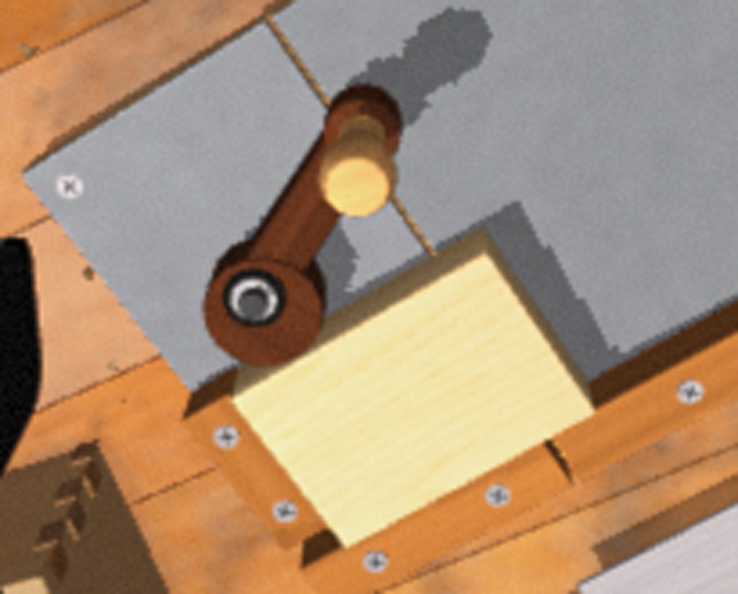

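```bash
python3 - <<'E'
from h import *
c={'fx': 341.15683855702247, 'fy': 341.15683855702247, 'cx': 250.33850504721758, 'cy': 187.36342447415197,'xyz': np.array([0.3176160165594163, 0.42538508766240724, 0.3886578118487411]), 'rotation': [-0.28208701273339865, 0.007803933173585298, 1.1089278524296295]}
def w(x,y,z): return w2j(onplane(c,np.array((x+.5)/3.6+140-.5),np.array((y+.5)/3.6+180-.5),z))
P=[w(485,254,.032),w(594,409,.032),w(346,548,.032),w(235,398,.032)]
print(np.round(P,4))
d=P[1]-P[2];e=P[0]-P[3];print('angles',-d[0]/d[1],-e[0]/e[1])
k=w(355,187,.071);pv=w(254,300,.035);print(k,pv)
for q in (pv[:2],np.array([-.094,.028]),np.array([-.0965,.028])):
    v=k[:2]-q;print('cam',np.radians(225)-np.arctan2(v[1],v[0]),np.hypot(*v))
print('base FR',w(23,173,.012))
print(get_state()['t'],get_state()['wrist_force'])
E
```

```text
[[-0.0694  0.0988  0.02  ]
 [-0.0018  0.0995  0.02  ]
 [-0.0004 -0.0002  0.02  ]
 [-0.0694  0.0014  0.02  ]]
angles 0.014101985284172882 -8.13245415776173e-05
[-0.12439064  0.08734722  0.059     ] [-0.09687162  0.0285606   0.023     ]
cam 1.9183770381312968 0.06490887920491836
cam 1.8829281735906402 0.0666759576912045
cam 1.9168689124517684 0.06557423394219493
base FR [-1.67868293e-01 -1.88127057e-02  1.04083409e-17]
19.65 [-0.45930919  0.5014263   0.357611  ]
```

The board is still home and square, the cam reads about 1.92 rad with its pivot pushed back about 2.5 mm (so it is clamping), and the arm is clear. I'm handing the job in.

```bash
python3 -c "
from bench import *
print(job_done())"
```

```text
the job is handed in; nothing more can be done
None
```

The board is clamped in the corner of the jig with the cam at the end of its travel, and the job is handed in at about 20 s; no verdict comes back.

**What I did:** I pushed the pale board flat against the back fence with two spread fingers. I then slid it along the fence until it stalled against the end stop at about 6 N. With the cam still open, the wrist camera showed it seated. I then caged the knob loosely between the fingers and swung it round. It took about 7 N near the tight point, then eased off. I pushed on to the end stop (about 11 N), opened the fingers and lifted clear.

**Last checks (wrist camera):**
- **Board position:** its edges lie within about 1–2 mm of home on both fence and stop.
- **Squareness:** the front edge reads 0.000 rad. The back edge reads 0.014 rad, which is within the 0.02 limit; the difference is about one pixel of picture error.
- **Cam:** it reads about 1.92 rad allowing for its pivot having moved back about 2.5 mm under load; using the unloaded pivot position gives 1.88.
- **Loose things:** the sanding block, cup and pencil looked untouched, though I did not measure them again.
- **Not measured:** I could not read the clamp force directly. I inferred it from the pivot having moved and the peak in push force.

One move call was refused at the start because its rows lacked some keys; the arm did not move.

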